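Widen the roll stand by one hole and load the paper roll

ROBOT

A 7-joint arm with a two-finger parallel gripper is mounted at the origin on a cart in front of the work surface, level with it; the furniture and walls round the work are solid. World frame = base frame: x ahead of the robot, y to its left, z up, the work surface at z = 0. Lengths are in m, angles in degrees, forces in N, time in s.
With the tool pointing down it reaches from about 0.425 to 0.875 m from the base axis. Payload 4.7 kg.
Tool frame: the origin (TCP) lies at the very end of the fingers, on their centre line; the grasp point (between the pads) lies 19 mm behind it; z points along the fingers, y is the line along which they close (so a half turn about z gives the same grasp; the last joint's range is limited). The gripper opens to 87 mm and grips with 3 to 60 N. Pads are 19 mm wide; open, the fingers measure 117 mm over their backs; the gripper's body (75 mm by 190 mm) begins 51 mm behind the grasp point.
Start: joints at [75.407, 18.392, -4.016, 83.108, 1.295, 78.541, -3.26], TCP at [0.173, -0.627, 0.223] pointing down, gripper open.
Joint ranges: [-163.93, 163.93], [-17.29, 119.83], [-79.2, 71.16], [3.27, 140.29], [-89.18, 269.18], [5.43, 117.66], [-154.24, 154.24]. Speed limits (degrees/s): [147.25, 147.25, 180, 180, 180, 180, 180].

INTERFACE

Orientations are given as [roll, pitch, yaw] about the fixed x, y, z axes, in that order (R = Rz(yaw) Ry(pitch) Rx(roll)).
In Python, from cell import telemetry, cams, env gives the robot as it stands.
- The arm moves only by the tool arm_command, never from a script. Its argument "series" is text: rows parted by semicolons, each of 5 numbers parted by spaces: the shift along the tool's x, y, z in mm, then the turn about the tool's z in rad, then the closure in counts, from 0 (fully open) to 255 (shut). A call has 1 to 20 rows; each row shifts and turns the commanded pose from where the row before left it, along the tool's axes as they then stand; what a row does not reach is not made up. A row lasts 1/12 s, in which the tool goes at most 41.7 mm and 7.16 degrees, less where a joint would pass 70% of its speed; a pose out of reach is approached as far as the arm can. A call is refused whole if a number of a shift passes 41.7 or a number of a turn 0.125, either way. A call with a gripper value outside its range is refused whole. The fingers move at their own pace and stop on an object; "squeeze" is the grip in N (left out, the last holds). Time passes only in rows, so rows that do not move let the fingers close. It gives the time, the measured TCP pose, the force, the opening and the grip force at its end, in the units of the state.
- telemetry.get_obs(): the state, without advancing time (a new reading comes with each control period).
- cams.read_camera(name): name is "scene" or "top" or "wrist"; returns the picture (480x640x3 uint8, blue, green, red); there is no depth.
- cams.calibration(name): a dict with "K" (3x3 intrinsics, pixels), "origin" and "rotation" of the camera in the world; the wrist camera has in their place "hand_eye" (4x4, takes a point from camera to tool coordinates, whose origin is the TCP and whose axes are the flange's). Camera axes: x right, y down, z forward; pixel columns grow to the right and rows downward; lengths in m; the calibration is good to about 2 mm. A picture is of the moment at which its call begins: read the wrist's pose just before it. calibration takes no time and is no camera call.
- env.sign_off(): hands the job in; it is judged then, once.
The state is a dict: "time_s": time; "qpos": joint angles; "joint_velocities": joint speeds; "effort": joint torques, N m; "tool_pos": TCP position; "tool_rot": TCP orientation; "force": force on the tool from outside, world axes, zero at the start; "wrist_torque": the same for the moment, N m; "grip_width": finger opening in m; "grasp_force": force on a finger pad.
Only numpy, scipy, OpenCV 4.12 (cv2) and the standard library are available. Lean on these libraries where they do the work, as an engineer would, in place of code of your own. Each camera call takes 0.05 s, during which the arm holds its last target. There are 200 camera calls.

TASK

The roll stand on the ironing top is set too narrow for the roll of pattern paper. Press its spring button down flush with the tube and, keeping it down, push the sliding end outward so that the tube passes over the button, until the button snaps up in the next hole. Then load the roll: put one end of its spindle under the steel lip of the fixed end, and swing the other end down into the open V of the sliding end, without disturbing the things standing behind the stand.

Things in the scene. Friction and masses are not known exactly. Their poses are not given: they have to be found in the camera images.
- stand: roll stand, fixed. Frame (mm): origin on the ironing top, +z up, +x to the rear, +y to the fixed end. Two beech end plates, 25 thick, 44 high in front, x -82 to 73: fixed at y = 90 to 115, sliding at y = -80 to -55 at the start. Space between them 145, one hole wider 185; empty but for the tube along the front (x -73 to -37, top at z 37) and a 10 thick rod low at x 45 (top z 21).
- sliding_end (a joint): how far the sliding end (aluminium outer tube, black collar, end plate) has moved outward, towards stand -y, in m: 0 at the start in the first hole, 0.040 in the second (wanted), 0.080 in the third (too wide for the spindle). Locked with about 1 mm play while the button stands up; else it slides with about 2 N of friction.
- spring_button (a joint): how far the button is pressed down, in m: 0 = standing 8 mm above the tube's flat top face, 0.008 = flush, 0.010 = under the tube's 2 mm wall. Spring force 3 N up, 6 N when flush. Pressed flush, a push of some 10 N on the sliding end takes the hole's edge over its round top; it then stays under the wall, snaps up by itself in the next hole and blocks the tube there.
- button_top (a point): top of the spring button: 14 mm thick steel pin with a hemispherical top, standing through a round hole in the top face of the 30 mm wide outer tube (stand x -55, y -20; top at z 45 when up, tube face at z 37). It moves only up and down, the tube slides past it. Holes are 40 mm apart; the free ones start at y 20 and 60.
- thumb_stop (a point): middle of the foot of the upright face of the black thumb stop on the sliding end, at the tube's top face: stand (-55, -32, 37) mm at the start, 12 mm outward of the button's centre. The face looks to stand +y, 36 mm wide in x, 10 mm high (to z 47). A fingertip that holds the button down pushes against it, towards stand -y, to move the sliding end.
- keeper_seat (a point): axis of the loaded spindle in the middle of the fixed end plate: stand (30, 102.5, 50) mm, axes as the stand's. A 90-degree V (bottom z 39, rim z 60) lies under a steel lip across the full plate thickness: underside z 72, top z 75, front edge x 10, z 78, carried at the rear. The spindle does not fit in from the front: it goes in endways from the inner side, tilted some 0.2 rad, far end up.
- cradle_seat (a point): axis of the loaded spindle in the middle of the sliding end plate, moving with it: stand (30, -67.5, 50) mm at the start, axes as the stand's. Its 90-degree V (bottom z 39, rim z 58, 38 mm wide at the rim) is open above.
- roll_mid (a point): middle of the paper roll on its axis (this point's y axis); same both ways round. White body 46 mm thick, 160 mm long, on a 16 mm thick dark steel spindle, 240 mm long, 40 mm out at each end; about 0.25 kg. It starts lying on the ironing top, axis 23 mm up. Loaded, its middle is at stand (30, -2.5, 50) mm, with 12 mm free at each end of the body.
- white_cone: bystander: white thread cone, 58 mm thick, 100 mm tall, standing behind the stand; origin under its centre
- tan_spool: bystander: tan thread spool, 42 mm thick, 68 mm tall, standing behind the stand; origin under its centre
- water_mister: bystander: water mister bottle with black head, 154 mm tall, standing behind the stand; origin under its centre
There are look-alikes about, which are no part of the job. Of the things like the part that bears roll_mid, leave any that is yellow; of the rest the larger one is meant.

How it is judged (in metres and radians):
On the way, in this order (a step that is already met when the one before it is completed fails the run):
1. the button is pressed flush with the tube while the sliding end is still in its first hole (value of joint spring_button above 0.0065 m and value of joint sliding_end below 0.012 m).
2. the sliding end is one hole wider and the button has snapped up in that hole (value of joint sliding_end between 0.036 and 0.044 m and value of joint spring_button below 0.0025 m), for 0.2 s.
At the end, for the whole second after the job is handed in: Sliding end in the second hole (36 to 44 mm out), button up (pressed under 2.5 mm); roll at rest in both cradles, one spindle end under the lip: axis within 6 mm in x, 5 mm in height and 0.05 rad of its seat, middle at stand y = -18 to 13 mm; nothing standing behind pushed over 3 cm or tipped (all of step 2 and x of roll_mid in the frame of stand between 0.024 and 0.036 m and y of roll_mid in the frame of stand between -0.018 and 0.013 m and z of roll_mid in the frame of stand between 0.045 and 0.055 m and angle between the y axis of roll_mid and the y axis of stand, either way round below 0.05 rad and linear speed of paper_roll below 0.02 m/s); the robot touches nothing.
It fails at once if the white cone is pushed more than 3 cm or knocked over (distance of white_cone from where it was at the start of the episode above 0.03 m or angle between white_cone's own z axis and vertical above 0.5 rad).
It fails at once if the tan spool is pushed more than 3 cm or knocked over (distance of tan_spool from where it was at the start of the episode above 0.03 m or angle between tan_spool's own z axis and vertical above 0.5 rad).
It fails at once if the water mister is pushed more than 3 cm or knocked over (distance of water_mister from where it was at the start of the episode above 0.03 m or angle between water_mister's own z axis and vertical above 0.5 rad).
It also fails if it takes over 48 s, if anything falls off the work surface, if the arm or the gripper's body presses on something with over 40 N, if the wrist force passes 120 N, or if a joint passes its speed limit or range.

## Working session

There is one attempt and no reset: what is moved stays moved. The work goes in short steps, Python scripts to look and compute and a tool call to move; the robot and the scene stay as the last step left them, time stands still between calls to the robot, and variables do not carry over. Pictures are saved under pics/ and viewed, at most 10 in all, crops included, and the job is handed in when it is done.

Besides the shell and the picture viewer there is one more tool, called after ">>>" by a JSON object that holds its "method" and its "body", one argument or row to a line. arm_command: Moves the arm, as the interface text tells. Its arguments: {"type":"object","properties":{"series":{"type":"string"},"squeeze":{"type":"number"}},"required":["series"]}

```bash
ls; mkdir -p pics; python3 - <<'E'
from cell import telemetry, cams, env
import cv2
o=telemetry.get_obs(); print(o)
for n in("scene","top"):
    cv2.imwrite(f"pics/{n}0.png",cams.read_camera(n)); c=cams.calibration(n); print(n,c)
print(cams.calibration("wrist"))
E
```

```text
pics
{'time_s': 0.0, 'qpos': array([75.40521659, 18.44072339, -4.01663455, 83.1747841 ,  1.29481297,
       78.54130122, -3.25892686]), 'joint_velocities': array([-0.11646546, -0.10981806, -0.01805493,  0.0123711 , -0.02280303,
        0.03533038,  0.00856744]), 'effort': array([ 1.30228658e-03, -4.91284776e+01, -4.02877852e-01, -3.12528348e+01,
       -6.35669776e-02,  4.37085377e-02,  1.92159578e-04]), 'tool_pos': array([ 0.17245555, -0.62612608,  0.22144385]), 'tool_rot': array([-1.79888430e+02,  5.22892616e-03,  1.54066182e+01]), 'force': array([ 0.10253648, -0.23449588,  0.65551372]), 'wrist_torque': array([ 0.02643477, -0.02784831,  0.01346501]), 'grasp_force': 0.0, 'grip_width': 0.08684019941673418}
scene {'K': array([[434.99522017,   0.        , 320.59486798],
       [  0.        , 434.99522017, 244.86588627],
       [  0.        ,   0.        ,   1.        ]]), 'origin': array([0.09640059, 0.64609259, 0.54398264]), 'rotation': array([-124.63770614,   -0.27041766, -138.45702285])}
top {'K': array([[528.35038461,   0.        , 320.41079782],
       [  0.        , 528.35038461, 243.3615178 ],
       [  0.        ,   0.        ,   1.        ]]), 'origin': array([0.36760334, 0.09070289, 1.37803694]), 'rotation': array([-172.25083028,   -0.7293706 ,  -90.9201396 ])}
{'K': array([[364.43113413,   0.        , 321.80938562],
       [  0.        , 364.43113413, 236.76228799],
       [  0.        ,   0.        ,   1.        ]]), 'hand_eye': array([[ 1.71762682e-04, -9.68096070e-01, -2.50579267e-01,
         6.74593807e-02],
       [ 9.99999630e-01, -4.50221813e-05,  8.59402368e-04,
         1.81962036e-03],
       [-8.43265680e-04, -2.50579322e-01,  9.68095704e-01,
        -1.61866477e-01],
       [ 0.00000000e+00,  0.00000000e+00,  0.00000000e+00,
         1.00000000e+00]])}
```

View pics/top0.png

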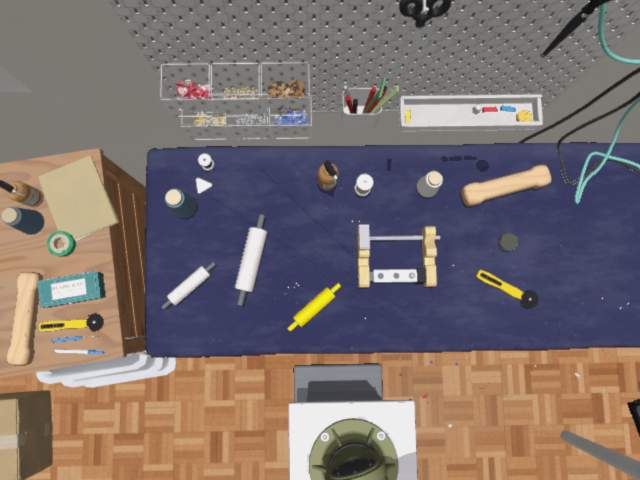

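View pics/scene0.png

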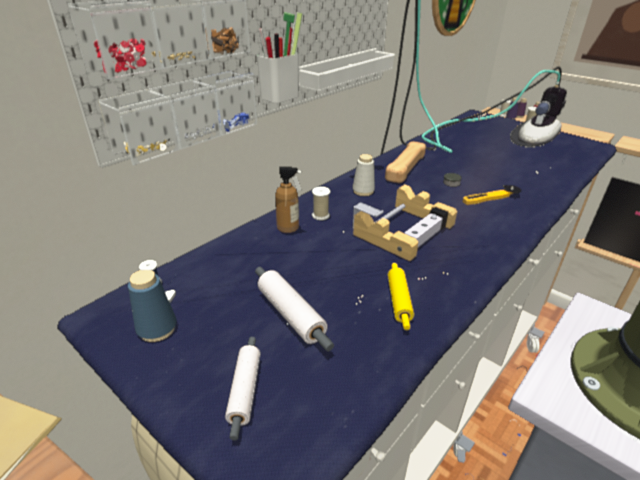

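```bash
cat > h.py <<'E'
import numpy as np, cv2
from scipy.spatial.transform import Rotation as R
from cell import telemetry, cams, env
def pose(o=None):
    o=o or telemetry.get_obs()
    return R.from_euler('xyz',o['tool_rot'],degrees=True).as_matrix(), np.array(o['tool_pos'])
def cam(name,o=None):
    c=cams.calibration(name)
    if name=='wrist':
        Rt,p=pose(o); H=c['hand_eye']; return c['K'],Rt@H[:3,:3],p+Rt@H[:3,3]
    return c['K'],R.from_euler('xyz',c['rotation'],degrees=True).as_matrix(),np.array(c['origin'])
def ray(C,uv,z):
    K,Rc,p=C; d=Rc@np.linalg.solve(K,[uv[0],uv[1],1]); return p+d*(z-p[2])/d[2]
def proj(C,X):
    K,Rc,p=C; v=K@(Rc.T@(np.array(X)-p)); return v[:2]/v[2]
E
python3 - <<'E'
from h import *
im=cv2.imread('pics/top0.png'); C=cam('top')
hsv=cv2.cvtColor(im,cv2.COLOR_BGR2HSV)
m=((hsv[...,2]>170)&(hsv[...,1]<50)).astype(np.uint8); m[:140]=0;m[355:]=0;m[:,:150]=0
for c in cv2.findContours(m,0,2)[0]:
    if cv2.contourArea(c)>150:
        r=cv2.minAreaRect(c); b=cv2.boxPoints(r); W=np.array([ray(C,q,.023) for q in b])
        print(np.round(r[0]),np.round(W.mean(0),3),'box',np.round(W[:,:2],3).tolist())
a=cv2.resize(im[210:305,345:450],None,fx=4.5,fy=4.5,interpolation=cv2.INTER_CUBIC)
b=cv2.resize(im[210:305,215:285],None,fx=4.5,fy=4.5,interpolation=cv2.INTER_CUBIC)
cv2.imwrite('pics/crop.png',np.hstack([b,a]))
E
```

```text
[394. 275.] [ 0.467 -0.119  0.023] box [[0.483, -0.064], [0.481, -0.175], [0.451, -0.174], [0.452, -0.063]]
[188. 285.] [0.449 0.411 0.023] box [[0.422, 0.465], [0.498, 0.376], [0.475, 0.357], [0.4, 0.445]]
[250. 259.] [0.515 0.252 0.023] box [[0.441, 0.292], [0.601, 0.253], [0.589, 0.211], [0.43, 0.251]]
[390. 236.] [ 0.567 -0.112  0.023] box [[0.599, -0.031], [0.596, -0.195], [0.536, -0.193], [0.538, -0.029]]
[173. 197.] [0.679 0.453 0.023] box [[0.698, 0.472], [0.698, 0.435], [0.66, 0.435], [0.661, 0.471]]
[364. 182.] [ 0.714 -0.046  0.023] box [[0.735, -0.024], [0.734, -0.069], [0.694, -0.067], [0.695, -0.023]]
[434. 179.] [ 0.72  -0.231  0.023] box [[0.721, -0.202], [0.75, -0.232], [0.718, -0.261], [0.689, -0.231]]
```

View pics/crop.png

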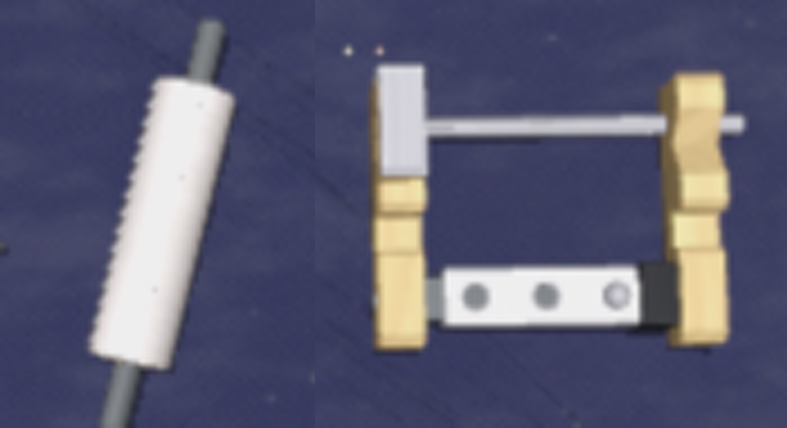

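```bash
python3 - <<'E'
from h import *
C=cam('top')
f=lambda x,y:((x-315)/4.5+345-.4,y/4.5+210-.4)
h3=ray(C,f(475,296.5),.037);h2=ray(C,f(545.5,296.5),.037);b=ray(C,f(617,294.5),.041)
print(h3,h2,b, np.linalg.norm(h3-h2),np.linalg.norm(h2-b))
yv=h3-b; yaw=np.arctan2(-yv[0],yv[1]);print('yaw',np.degrees(yaw))
# aluminium rect side edges for yaw: lip edges, plates
for n,p,q,z in(('tube front',(443,328),(640,325),.037),('tube rear',(443,268),(640,266),.037),('lip rear',(377,66),(424,65),.075),('lip inner',(424,66),(427,176),.075),('fixed plate inner',(426,215),(425,346),.044),('rod',(430,127),(663,124),.021)):
    P,Q=ray(C,f(*p),z),ray(C,f(*q),z);print(n,P.round(4),Q.round(4),np.degrees(np.arctan2(*(Q-P)[[1,0]])))
c=np.array([b[0],b[1]]);s=R.from_euler('z',yaw).as_matrix()
print('origin est', (h2-s@np.array([-.055,.02,.037])))
E
```

```text
[ 0.46514204 -0.07998463  0.037     ] [ 0.46453863 -0.11991825  0.037     ] [ 0.46476786 -0.15974457  0.041     ] 0.03993816916809865 0.04002734521010612
yaw -0.26879240245751784
tube front [ 0.4476 -0.0613  0.037 ] [ 0.4476 -0.1728  0.037 ] -90.00500422624215
tube rear [ 0.4816 -0.0623  0.037 ] [ 0.481  -0.1742  0.037 ] -90.27464273445409
lip rear [ 0.5915 -0.0246  0.075 ] [ 0.5917 -0.0508  0.075 ] -89.55929667071922
lip inner [ 0.5912 -0.0507  0.075 ] [ 0.5295 -0.0507  0.075 ] 179.91373541780476
fixed plate inner [ 0.5111 -0.0528  0.044 ] [ 0.4373 -0.0501  0.044 ] 177.92927612722053
rod [ 0.5647 -0.0591  0.021 ] [ 0.5645 -0.194   0.021 ] -90.06866331535511
origin est [ 5.19444199e-01 -1.40176046e-01 -7.63278329e-17]
```

>>> {"method": "arm_command", "body": {
  "series": "0 0 0 -0.125 255;0 0 0 -0.125 255;0 0 0 -0.125 255;0 0 0 -0.125 255;0 0 0 -0.125 255;0 0 0 -0.125 255;0 0 0 -0.125 255;0 0 0 -0.125 255;0 0 0 -0.125 255;0 0 0 -0.125 255;0 0 0 -0.052 255;31 20 7 0 255;31 20 7 0 255;31 20 7 0 255;31 20 7 0 255;31 20 7 0 255;31 20 7 0 255;31 20 7 0 255;31 20 7 0 255;31 20 7 0 255",
  "squeeze": 20
}}

```text
time_s: 1.77
tool_pos: [0.353, -0.3459, 0.159]
tool_rot: [-180.0, 0.0, 90.0]
force: [0.9, -0.4, 0.2]
grip_width: 0.0001
grasp_force: 0.0
```

>>> {"method": "arm_command", "body": {
  "series": "31 20 7 0 255;31 20 7 0 255;31 20 7 0 255;31 20 7 0 255;31 20 7 0 255;0 0 0 0 255;0 0 0 0 255"
}}

```text
time_s: 2.35
tool_pos: [0.4532, -0.19, 0.1239]
tool_rot: [-179.9, -0.1, 90.3]
force: [0.2, -0.4, 0.2]
grip_width: 0.0006
grasp_force: 0.0
```

```bash
python3 - <<'E'
from h import *
o=telemetry.get_obs(); C=cam('wrist',o); im=cams.read_camera('wrist'); print(o['tool_pos'],o['tool_rot'])
for n,X in(('button',(.4645,-.16,.045)),('stop',(.4645,-.172,.037)),('hole2',(.4645,-.12,.037)),('hole3',(.4645,-.08,.037))):
    p=proj(C,X);print(n,p);cv2.drawMarker(im,tuple(int(v) for v in p),(0,0,255),0,12,1)
cv2.imwrite('pics/w1.png',im)
E
```

```text
[ 0.4531706  -0.19000428  0.12394344] [-1.79948295e+02 -6.08476435e-02  9.03212504e+01]
button [339.49557414 198.68967061]
stop [338.64869676 214.15323718]
hole2 [340.01921934 136.48040745]
hole3 [341.1791421   70.74308627]
```

View pics/w1.png

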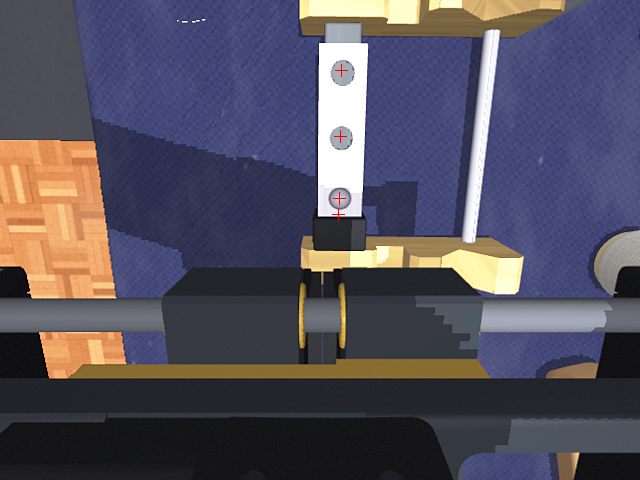

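>>> {"method": "arm_command", "body": {
  "series": "10 4 20 0 255;10 4 20 0 255;9 4 20 0 255;0 0 0 0 255;0 0 0 0 255;0 0 0 0 255"
}}

```text
time_s: 2.9
tool_pos: [0.4646, -0.1654, 0.0655]
tool_rot: [180.0, 0.1, 89.9]
force: [0.5, -0.9, 0.1]
grip_width: -0.0001
grasp_force: 0.0
```

>>> {"method": "arm_command", "body": {
  "series": "4 0 10 0 255;0 0 8 0 255;0 0 5 0 255;0 0 3 0 255;0 0 2 0 255;0 0 0 0 255"
}}

```text
time_s: 3.4
tool_pos: [0.4651, -0.1602, 0.0374]
tool_rot: [180.0, 0.1, 90.0]
force: [-2.1, 0.6, 7.5]
grip_width: 0.0004
grasp_force: 5.1
```

>>> {"method": "arm_command", "body": {
  "series": "0 0 1 0 255;-2 0 0 0 255;-2 0 0 0 255;-2 0 0 0 255;-2 0 0 0 255;-2 0 0 0 255;0 0 0 0 255"
}}

```text
time_s: 3.98
tool_pos: [0.4651, -0.1654, 0.0371]
tool_rot: [-179.9, -0.3, 90.1]
force: [-4.8, 10.8, 19.5]
grip_width: 0.0001
grasp_force: 11.6
```

>>> {"method": "arm_command", "body": {
  "series": "-2 0 -0.5 0 255;-2 0 0 0 255;-2 0 0 0 255;-2 0 0 0 255;-2 0 0 0 255;0 0 0 0 255"
}}

```text
time_s: 4.48
tool_pos: [0.465, -0.1785, 0.0372]
tool_rot: [-180.0, -0.1, 90.0]
force: [-2.9, 4.1, 11.7]
grip_width: 0.0007
grasp_force: 7.9
```

>>> {"method": "arm_command", "body": {
  "series": "-3 0 -0.5 0 255;-3 0 0 0 255;-3 0 0 0 255;-3 0 0 0 255;-3 0 0 0 255;-3 0 0 0 255;-2 0 0 0 255;0 0 0 0 255"
}}

```text
time_s: 5.15
tool_pos: [0.4649, -0.2003, 0.0373]
tool_rot: [180.0, 0.0, 90.0]
force: [-1.6, -0.4, 7.0]
grip_width: 0.0006
grasp_force: 4.5
```

>>> {"method": "arm_command", "body": {
  "series": "-1 0 0 0 255;-1 0 0 0 255;-1 0 0 0 255;-1 0 0 0 255;0 0 0 0 255"
}}

```text
time_s: 5.57
tool_pos: [0.4649, -0.2012, 0.0372]
tool_rot: [-180.0, -0.2, 90.1]
force: [-1.9, 6.8, 11.0]
grip_width: 0.0002
grasp_force: 7.2
```

>>> {"method": "arm_command", "body": {
  "series": "2 0 -5 0 255;0 0 -30 0 255;0 0 -35 0 200;0 0 -35 0 100;0 0 -20 0 0;0 0 0 0 0;0 0 0 0 0"
}}

```text
time_s: 6.15
tool_pos: [0.465, -0.2025, 0.1625]
tool_rot: [179.9, 0.1, 90.0]
force: [-0.0, -0.0, -1.5]
grip_width: 0.0259
grasp_force: 0.0
```

```bash
python3 - <<'E'
from h import *
o=telemetry.get_obs(); C=cam('wrist',o); im=cams.read_camera('wrist'); print(o['tool_pos'],o['tool_rot'])
for n,X in(('button',(.4645,-.16,.045)),('stop2',(.4645,-.212,.037)),('hole3',(.4645,-.12,.037)),('lipfront',(.5295,-.05,.075))):
    print(n,proj(C,X))
cv2.imwrite('pics/w2.png',im)
E
```

```text
[ 0.46504195 -0.20247016  0.16253847] [1.79899425e+02 1.23515272e-01 8.99664577e+01]
button [320.99867981 174.1773404 ]
stop2 [321.05959866 237.77737278]
hole3 [320.94565939 119.43602052]
lipfront [428.76036891  -6.16685408]
```

View pics/w2.png

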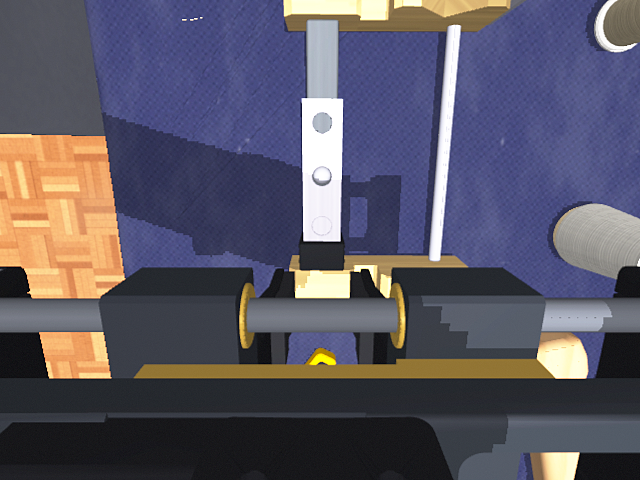

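>>> {"method": "arm_command", "body": {
  "series": "37 8 0 0 0;37 8 0 0 0;37 8 0 0 0;37 8 0 0 0;37 8 0 0 0;37 8 0 0 0;37 8 0 0 0;37 8 0 0 0;37 8 0 0 0;37 8 0 0 0;37 8 0 0 0;35 8 0 0 0;0 0 0 -0.125 0;0 0 0 -0.125 0;0 0 0 -0.125 0;0 0 0 -0.125 0;0 0 0 -0.125 0;0 0 0 -0.125 0;0 0 0 -0.125 0;0 0 0 -0.125 0"
}}

```text
time_s: 7.87
tool_pos: [0.5595, 0.2397, 0.1592]
tool_rot: [-179.8, -0.1, 147.7]
force: [-0.4, 1.0, 0.5]
grip_width: 0.0868
grasp_force: 0.0
```

>>> {"method": "arm_command", "body": {
  "series": "0 0 0 -0.125 0;0 0 0 -0.125 0;0 0 0 -0.08 0;0 0 0 0 0;0 0 0 0 0"
}}

```text
time_s: 8.28
tool_pos: [0.5598, 0.2399, 0.1598]
tool_rot: [-179.9, -0.2, 166.1]
force: [0.4, 0.0, 0.1]
grip_width: 0.0871
grasp_force: 0.0
```

```bash
python3 - <<'E'
from h import *
o=telemetry.get_obs(); C=cam('wrist',o); im=cams.read_camera('wrist'); print(o['tool_pos'],o['tool_rot'],o['grip_width'])
hsv=cv2.cvtColor(im,cv2.COLOR_BGR2HSV)
m=((hsv[...,2]>150)&(hsv[...,1]<50)).astype(np.uint8)
for c in cv2.findContours(m,0,2)[0]:
    if cv2.contourArea(c)>1500:
        r=cv2.minAreaRect(c); b=cv2.boxPoints(r); W=np.array([ray(C,q,.023) for q in b]); print(b.round().tolist(),W.round(4).tolist())
cv2.imwrite('pics/w3.png',im)
T=cam('top');S=cam('scene')
for n,uv in(('mister',(328,190)),('cone',(428,193)),('spool',(364,192))): print(n,ray(T,uv,0).round(3))
E
```

```text
[0.55978429 0.23991964 0.15975118] [-1.79945434e+02 -1.52600535e-01  1.66084939e+02] 0.08713201445503681
[[441.0, 86.0], [527.0, -27.0], [562.0, 0.0], [476.0, 113.0]] [[0.4747, 0.3524, 0.023], [0.415, 0.4245, 0.023], [0.438, 0.4472, 0.023], [0.5004, 0.3756, 0.023]]
[[292.0, 0.0], [353.0, 0.0], [353.0, 296.0], [292.0, 296.0]] [[0.3908, 0.2571, 0.023], [0.4014, 0.3001, 0.023], [0.6272, 0.2493, 0.023], [0.6142, 0.197, 0.023]]
mister [0.698 0.048 0.   ]
cone [ 0.687 -0.22   0.   ]
spool [ 0.692 -0.048  0.   ]
```

View pics/w3.png

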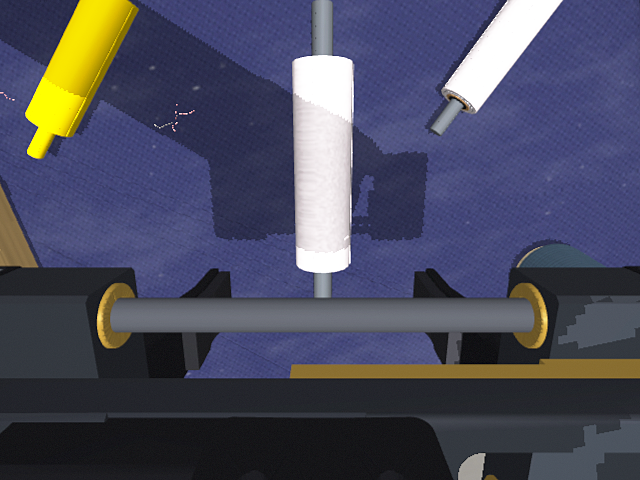

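```bash
python3 - <<'E'
from h import *
C=cam('wrist'); Rt,p=pose()
for uv,z in(((323,57),.046),((323,270),.046),((323,270),.023),((322,20),.031),((322.5,285),.031)):
    X=ray(C,uv,z); print(uv,X.round(4),'tool',(Rt.T@(X-p)).round(4))
E
```

```text
(323, 57) [0.4378 0.2688 0.046 ] tool [ 0.1253 -0.0013  0.1144]
(323, 270) [0.5896 0.2313 0.046 ] tool [-0.0311 -0.0012  0.1141]
(323, 270) [0.5976 0.2294 0.023 ] tool [-0.0394 -0.0011  0.1371]
(322, 20) [0.4111 0.2747 0.031 ] tool [ 0.1526 -0.002   0.1295]
(322.5, 285) [0.6079 0.2264 0.031 ] tool [-0.0501 -0.0015  0.1291]
```

>>> {"method": "arm_command", "body": {
  "series": "0 -1 38 0 0;0 0 38 0 0;0 0 38 0 0;0 0 30 0 0;0 0 10 0 0;0 0 0 0 0;0 0 0 0 0"
}}

```text
time_s: 8.92
tool_pos: [0.5606, 0.2399, 0.0083]
tool_rot: [180.0, 0.0, 166.2]
force: [0.5, 0.2, 0.5]
grip_width: 0.087
grasp_force: 0.0
```

>>> {"method": "arm_command", "body": {
  "series": "0 0 4 0 100;0 0 0 0 200;0 0 0 0 255;0 0 0 0 255;0 0 0 0 255;0 0 0 0 255;0 0 0 0 255",
  "squeeze": 6
}}

```text
time_s: 9.5
tool_pos: [0.5604, 0.2393, 0.0037]
tool_rot: [-180.0, 0.0, 166.2]
force: [-0.3, -0.4, -0.0]
grip_width: 0.0479
grasp_force: 0.0
```

>>> {"method": "arm_command", "body": {
  "series": "0 0 0 0 255;0 0 0 0 255;0 0 0 0 255;0 0 -4 0 255;0 0 -4 0 255;0 0 -4 0 255;0 0 -4 0 255;0 0 0 0 255"
}}

```text
time_s: 10.17
tool_pos: [0.5607, 0.2395, 0.0204]
tool_rot: [180.0, 0.1, 166.2]
force: [-0.9, 0.4, -1.8]
grip_width: 0.0457
grasp_force: 6.0
```

>>> {"method": "arm_command", "body": {
  "series": "0 0 -4 0 255;0 0 -4 0 255;0 0 -4 0 255;0 0 0 0 255"
}}

```text
time_s: 10.5
tool_pos: [0.5609, 0.2396, 0.0325]
tool_rot: [180.0, 0.1, 166.2]
force: [0.3, 0.2, -1.9]
grip_width: 0.0456
grasp_force: 6.0
```

```bash
python3 - <<'E'
from h import *
im=cams.read_camera('scene'); o=telemetry.get_obs();print(o['tool_pos'],o['force'])
cv2.imwrite('pics/s1.png',cv2.resize(im[200:400,180:420],None,fx=3,fy=3))
Rt,p=pose(o);C=cam('scene')
g=p-Rt[:,2]*.019
for t in(0,.1,.2,.3):
    d=Rt[:,0]*np.cos(t)-np.array([0,0,1])*np.sin(t)
    print(t,[((proj(C,g+d*s)-[180,200])*3).round() for s in(-.033,.127,.167)])
E
```

```text
[0.56086784 0.23949388 0.03215596] [ 0.5674036   0.35260423 -1.11213359]
0 [array([261., 202.]), array([407., 353.]), array([450., 399.])]
0.1 [array([261., 198.]), array([406., 370.]), array([449., 420.])]
0.2 [array([261., 194.]), array([404., 384.]), array([446., 439.])]
0.3 [array([262., 191.]), array([401., 396.]), array([441., 455.])]
```

View pics/s1.png

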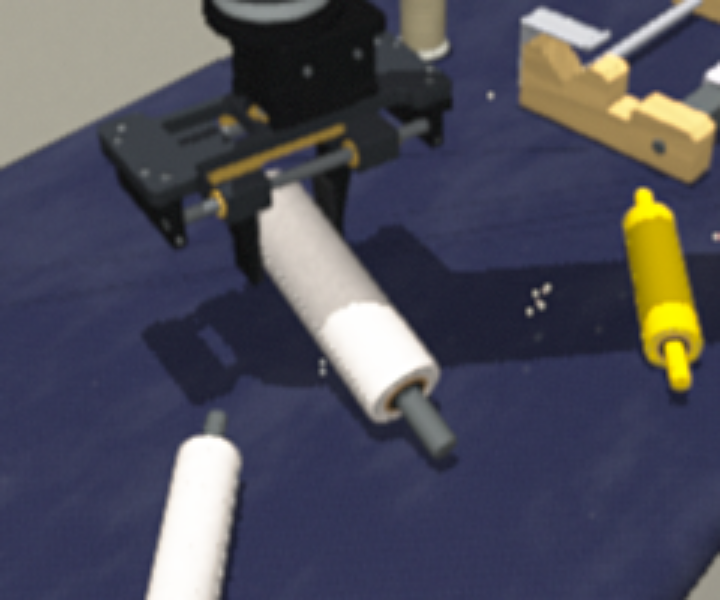

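>>> {"method": "arm_command", "body": {
  "series": "0 0 0 0 255;0 0 0 0 255;0 0 0 0 255;0 0 -10 0 255;0 0 -25 0 255;0 0 -35 0 255;0 0 -35 0 255;0 0 -35 0 255;0 0 -30 0 255;0 0 -20 0 255;0 0 0 0.06 255;0 0 0 0.12 255;0 0 0 0.12 255;0 0 0 0.12 255;0 0 0 0.12 255;0 0 0 0.12 255;0 0 0 0.12 255;0 0 0 0.12 255;0 0 0 0.12 255;0 0 0 0.12 255",
  "squeeze": 60
}}

```text
time_s: 12.22
tool_pos: [0.5595, 0.2396, 0.2217]
tool_rot: [-179.9, 0.0, 100.6]
force: [0.3, 0.5, -2.5]
grip_width: 0.0448
grasp_force: 60.0
```

>>> {"method": "arm_command", "body": {
  "series": "0 0 0 0.12 255;0 0 0 0.06 255;0 0 0 0.01 255;0 0 0 0 255"
}}

```text
time_s: 12.55
tool_pos: [0.5598, 0.2395, 0.2217]
tool_rot: [-180.0, 0.0, 90.1]
force: [-0.5, -0.3, -2.7]
grip_width: 0.0447
grasp_force: 60.0
```

>>> {"method": "arm_command", "body": {
  "series": "-20 -1 0 0 255;-36 -1 0 0 255;-36 -1 0 0 255;-36 -1 0 0 255;-36 -1 0 0 255;-36 -1 0 0 255;-36 -1 0 0 255;-36 -1 0 0 255;-36 -1 0 0 255;-36 -1 0 0 255;-36 0 0 0 255;-36 0 0 0 255;-36 0 0 0 255;-18 0 0 0 255;0 0 20 0 255;0 0 30 0 255;0 0 30 0 255;0 0 20 0 255;0 0 0 0 255;0 0 0 0 255"
}}

```text
time_s: 14.22
tool_pos: [0.5498, -0.2298, 0.1209]
tool_rot: [-179.9, -0.1, 90.1]
force: [0.6, -0.2, -2.1]
grip_width: 0.0445
grasp_force: 60.0
```

```bash
python3 - <<'E'
from h import *
o=telemetry.get_obs(); im=cams.read_camera('scene'); w=cams.read_camera('wrist'); print(o['tool_pos'],o['tool_rot'])
x0,y0=320,150
a=cv2.resize(im[y0:y0+140,x0:x0+160],None,fx=4,fy=4,interpolation=cv2.INTER_CUBIC)
b=cv2.resize(w[0:260,180:560],None,fx=.9,fy=.9)
Rt,p=pose(o);C=cam('scene');W=cam('wrist',o)
g=p-Rt[:,2]*.019
for t in(.15,.2,.25,.3):
    d=Rt[:,0]*np.cos(t)-np.array([0,0,1])*np.sin(t)
    print(t,[((proj(C,g+d*s)-[x0,y0])*4).round() for s in(.127,.167)],proj(W,g+d*.167).round())
cv2.imwrite('pics/s2.png',a); cv2.imwrite('pics/w4.png',w)
E
```

```text
[ 0.5497757  -0.22975139  0.12088685] [-1.79883517e+02 -9.90830029e-02  9.01040483e+01]
0.15 [array([289., 120.]), array([246., 155.])] [ 323. -128.]
0.2 [array([289., 130.]), array([247., 168.])] [ 323. -109.]
0.25 [array([289., 139.]), array([247., 180.])] [323. -91.]
0.3 [array([290., 148.]), array([248., 192.])] [323. -74.]
```

View pics/s2.png

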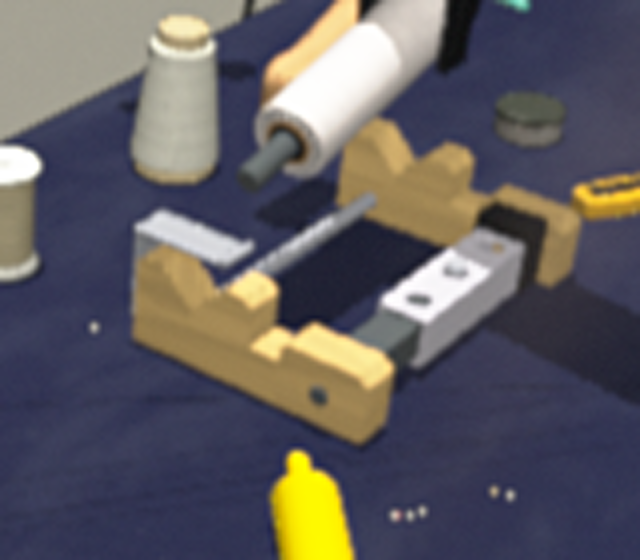

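>>> {"method": "arm_command", "body": {
  "series": "0 0 15 0 255;0 0 20 0 255;0 0 12 0 255;0 0 0 0 255;5 0 0 0 255;5 0 0 0 255;5 0 0 0 255;0 0 0 0 255"
}}

```text
time_s: 14.98
tool_pos: [0.5514, -0.2136, 0.0758]
tool_rot: [179.9, -0.0, 90.1]
force: [-0.6, 1.0, -3.5]
grip_width: 0.0449
grasp_force: 60.0
```

>>> {"method": "arm_command", "body": {
  "series": "0 -1.5 2 0 255;4 0 0 0 255;4 0 0 0 255;4 0 0 0 255;0 0 0 0 255"
}}

```text
time_s: 15.4
tool_pos: [0.549, -0.2021, 0.0726]
tool_rot: [180.0, -0.0, 90.1]
force: [0.3, 0.1, -2.1]
grip_width: 0.0448
grasp_force: 60.0
```

>>> {"method": "arm_command", "body": {
  "series": "4 0 0 0 255;4 0 0 0 255;4 0 0 0 255;3 0 0 0 255;0 0 0 0 255"
}}

```text
time_s: 15.82
tool_pos: [0.549, -0.1874, 0.0726]
tool_rot: [180.0, -0.0, 90.1]
force: [0.9, 0.7, -2.6]
grip_width: 0.0446
grasp_force: 60.0
```

```bash
python3 - <<'E'
from h import *
im=cams.read_camera('scene'); o=telemetry.get_obs(); print(o['tool_pos'],o['force'])
cv2.imwrite('pics/s3.png',cv2.resize(im[150:290,320:480],None,fx=4,fy=4,interpolation=cv2.INTER_CUBIC))
E
```

```text
[ 0.54896821 -0.18806965  0.07260382] [ 0.30079395  0.31751264 -2.70420879]
```

View pics/s3.png

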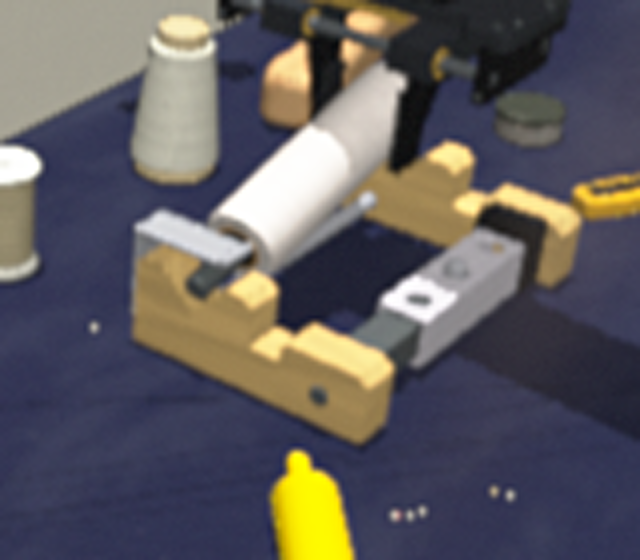

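>>> {"method": "arm_command", "body": {
  "series": "0 0 0 0 255;0 0 0 0 255;0 0 4 0 255;0 0 4 0 255;0 0 4 0 255;0 0 4 0 255;0 0 0 0 255",
  "squeeze": 6
}}

```text
time_s: 16.45
tool_pos: [0.5483, -0.1888, 0.0554]
tool_rot: [-179.9, -0.0, 90.0]
force: [0.2, -1.2, -1.2]
grip_width: 0.0457
grasp_force: 6.0
```

>>> {"method": "arm_command", "body": {
  "series": "0 1 4 0 255;0 0 4 0 255;0 0 4 0 255;0 0 4 0 255;0 0 4 0 255;0 0 2 0 255;0 0 0 0 255"
}}

```text
time_s: 17.03
tool_pos: [0.5495, -0.1885, 0.0338]
tool_rot: [-179.9, -0.0, 90.0]
force: [0.9, -0.8, -1.4]
grip_width: 0.0459
grasp_force: 6.0
```

>>> {"method": "arm_command", "body": {
  "series": "0 0 2 0 255;0 0 1 0 255;0 0 0 0 255;0 0 0 0 235;0 0 0 0 100;0 0 0 0 50;0 0 0 0 50;0 0 0 0 50"
}}

```text
time_s: 17.7
tool_pos: [0.55, -0.1885, 0.0318]
tool_rot: [180.0, 0.0, 90.0]
force: [1.0, 0.7, 0.2]
grip_width: 0.0646
grasp_force: 0.0
```

>>> {"method": "arm_command", "body": {
  "series": "0 0 0 0 50;0 0 -10 0 50;0 0 -30 0 50;0 0 -40 0 50;0 0 -40 0 50;-30 0 -20 0 50;-40 0 0 0 50;-40 0 0 0 50;-40 0 0 0 50;-40 0 0 0 50;0 0 0 0 50;0 0 0 0 50"
}}

```text
time_s: 18.7
tool_pos: [0.5484, -0.3823, 0.1714]
tool_rot: [-180.0, 0.0, 89.7]
force: [-0.2, 0.9, 0.1]
grip_width: 0.07
grasp_force: 0.0
```

```bash
python3 - <<'E'
from h import *
im=cams.read_camera('scene'); t=cams.read_camera('top'); o=telemetry.get_obs(); print(o['tool_pos'],o['force'])
a=cv2.resize(im[150:290,320:460],(400,400),interpolation=cv2.INTER_CUBIC)
b=cv2.resize(t[205:305,345:445],(400,400),interpolation=cv2.INTER_CUBIC)
cv2.imwrite('pics/fin.png',np.hstack([a,b]))
for n,X in(('mid',(.5495,-.1425,.05)),('end+',(.5495,-.0225,.05)),('end-',(.5495,-.2625,.05))):
    print(n,(proj(cam('scene'),X)-[320,150])*400/140,(proj(cam('top'),X)-[345,205])*4+[400,0])
E
```

```text
[ 0.55025846 -0.37747333  0.17192942] [ 0.45630023  0.59982674 -0.09292375]
mid [224.1622549  149.55641345] [637.16120844 146.40879099]
end+ [136.48151385 207.06593633] [448.66104477 149.08228482]
end- [299.90053797  99.87991127] [825.16452448 143.74234393]
```

View pics/fin.png

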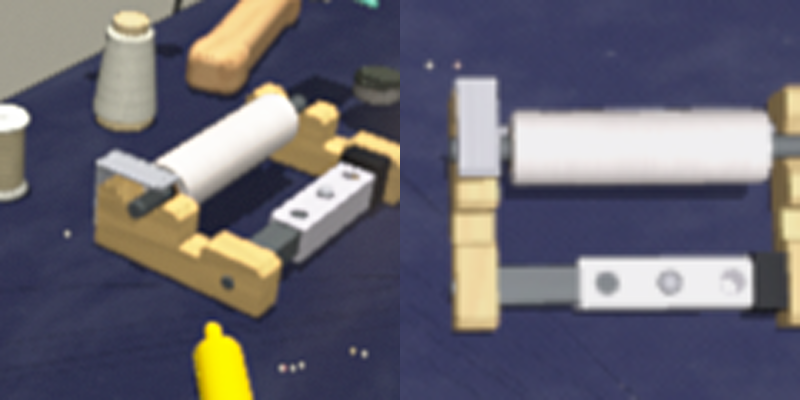

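```bash
python3 -c "
from cell import env
print(env.sign_off())"
```

```text
the job is handed in; nothing more can be done
None
```

The job is handed in at about 19 s of the 48 s allowed. The last pictures show the sliding end in the second hole with the button up, the roll level in both V's with one spindle end under the lip, and the cone and spool where they were. The mister was outside those last crops, but the arm kept well clear of it.

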